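# Close a label dispenser's web guide to the size flag with its thumbwheel

## Robot

A 7-joint arm with a two-finger parallel gripper is mounted at the origin on the work surface. World frame = base frame: x ahead of the robot, y to its left, z up, the work surface at z = 0. Lengths are in m, angles in degrees, forces in N, time in s.
With the tool pointing down it reaches from about 0.4 to 0.9 m from the base axis. Payload 5.5 kg.
Tool frame: the origin (TCP) lies midway between the tips of the shut fingers; the grasp point (between the pads) lies 19 mm behind it; z points along the fingers, y is the line along which they close (so a half turn about z gives the same grasp; the last joint's range is limited). The gripper opens to 85 mm and grips with 20 to 120 N. Pads are 22 mm wide; open, the fingers measure 114 mm over their backs; the gripper's body (76 mm by 85 mm) begins 54 mm behind the grasp point. The pads swing forward as they close: fully open they stand 13 mm farther back than shut.
Start: joints at [88.075, 28.699, -24.465, 88.831, 12.651, 65.22, -12.049], TCP at [0.19, -0.622, 0.231] pointing down, gripper open.
Joint ranges: [-164.97, 164.97], [-17.58, 116.51], [-87.97, 89.64], [11.32, 138.91], [-80.73, 260.73], [10.89, 115.49], [-147.41, 147.41]. Speed limits (degrees/s): [147.25, 147.25, 180, 180, 180, 180, 180].

## Interface

Orientations are given as [roll, pitch, yaw] about the fixed x, y, z axes, in that order (R = Rz(yaw) Ry(pitch) Rx(roll)).
In Python, from plant import * gives the robot as it stands.
- The arm moves only by the shell command python3 -m handwheel 'ROWS' [FORCE]. ROWS is JSON, a list of rows, each a list of 3 entries, a list of its own where there are three numbers: the opening, from 0 (shut) to 1 (fully open), then the shift along the tool's x, y, z in cm, then the turn, a rotation vector about the tool's x, y, z in degrees. In form: [[hand, [dx, dy, dz], [wx, wy, wz]], ...]. A call has exactly 10 rows; each row shifts and turns the commanded pose from where the row before left it, along the tool's axes as they then stand; what a row does not reach is not made up. A row lasts 1/10 s, in which the tool goes at most 50 mm and 8.59 degrees, less where a joint would pass 70% of its speed; a pose out of reach is approached as far as the arm can. A call with a gripper value outside its range is refused whole. The fingers move at their own pace and stop on an object; FORCE is the grip in N (left out, the last holds). Time passes only in rows, so rows that do not move let the fingers close, or fill a call up. It gives the time, the measured TCP pose, the force, the opening and the grip force at its end, in the units of the state.
- sense(): the state, without advancing time (a new reading comes with each control period).
- read_camera(name): name is "scene" or "top" or "wrist"; returns a dict with "image" (400x640x3 uint8, red, green, blue), "z_map" (400x640 float32, m along the optical axis (not along the pixel's ray), 0 where there is no reading), "mtx" (3x3 intrinsics, pixels), "T" (4x4, takes a point from camera to world coordinates). Camera axes: x right, y up, looking along -z (the intrinsics and any distortion apply to the point x, -y, -z); pixel columns grow to the right and rows downward; lengths in m; the calibration is good to about 2 mm. A picture is of the moment at which its call begins.
- hand_in(): hands the job in; it is judged then, once.
The state is a dict: "time_s": time; "qpos": joint angles; "joint_velocities": joint speeds; "joint_efforts": joint torques, N m; "eef_pos": TCP position; "eef_rot": TCP orientation; "wrist_force": force on the tool from outside, world axes, zero at the start; "torque": the same for the moment, N m; "gripper_width": finger opening in m; "grip_force": force on a finger pad.
Only numpy, scipy, OpenCV 4.12 (cv2) and the standard library are available. Lean on these libraries where they do the work, as an engineer would, in place of code of your own. Each camera call takes 0.05 s, during which the arm holds its last target. There are 200 camera calls.

## Task

On the shop's packing counter, set the bench label dispenser for the roll on its spindle: with a light fingertip roll the knurled wheel, in as many strokes as it takes, until the sliding web guide has closed in and its black pointer stands on the red mark of the size flag. Move the guide only by rolling the wheel; do not push the guide or the flag, do not shift, knock or pick up anything else on the counter, and finish with the hand clear of everything.

Things in the scene. Friction and masses are not known exactly. Their poses are not given: they have to be found in the camera images.
- dispenser: Bench label dispenser, screwed to the counter: blue base 230 x 330 mm, aluminium bed 50 mm high, label roll (116 mm across) on a spindle at its +y end, top at 162 mm. Origin: centre of its underside. Its x axis is the way the sliding guide closes; y runs from the peel bar to the label roll. The grey wheel housing at its -x side is 56 mm high; nothing else within 60 mm of the wheel is above 61 mm.
- wheel_top (a point): Highest point of the knurled wheel's rim, mid-width, 64 mm above the counter; it does not move. Black-grey wheel with yellow ribs, 48 mm diameter, 20 mm wide, axle along the dispenser's y; its top 8 mm stands out of the housing. Rolling its top towards the dispenser's +x closes the guide, which moves 1/3 as far as the rim (8 mm per rad). Turns with about 1 N at the rim, stays where left.
- pointer_tip (a point): Tip of the black pointer (2.4 mm wide, lying along the dispenser's y) fixed to the sliding web guide, 54 mm above the counter, over a white scale with 5 mm ticks. It travels with the guide along the dispenser's x. It lies 79 mm from the wheel's middle in the dispenser's -y direction.
- flag_mark (a point): Front end, mid-width, of the red mark: a tongue 5 mm wide, 10 mm long on the small black size flag beside the scale, 53.5 mm above the counter, 1 mm in -y from the line the pointer tip runs on. At the start it is 14 to 48 mm further along the dispenser's +x than the pointer tip; the pointer is on the mark when both have the same place along the dispenser's x.
- web_guide: Sliding web guide: steel strip 120 mm long, 11 mm high on the bed, with the pointer and a brass rack; slides along the dispenser's x (56 mm in all), driven by the wheel. Not to be pushed itself. Its origin is not on it: it starts 0 to 20 mm in +x from the dispenser's origin and moves with the guide.
- guide_wheel: The knurled wheel itself (see wheel_top); origin at the middle of its axle, 40 mm above the counter.
- size_flag: Black size flag, 14 x 11 mm, carrying the red mark; not to be pushed. Its origin is not on it: it lies level with the counter, 139.5 mm in the dispenser's +y from the mark.
- spare_core: Bystander: empty cardboard core, ring 42 mm across, 34 mm high, standing on the dispenser's base plate beside the wheel housing; origin under its centre.
- label_roll: Bystander: spare roll of labels lying flat, 100 mm across, 30 mm high; origin under its centre.
- cracker_coil: Bystander: red and gold disc-shaped coil, 150 mm across, 46 mm high; origin under its centre.
- tube_a: Bystander: red and gold cardboard tube standing on end, 44 mm across, 115 mm high; origin under its centre.
- tube_b: Bystander: a second tube like tube_a.
- card_stack: Bystander: banded stack of white cards, 56 x 90 x 18 mm; origin under its centre.
- box_cutter: Bystander: yellow box cutter lying flat, 150 x 30 mm, 22 mm high; origin under its centre.
- calculator: Bystander: black desk calculator, 145 x 100 x 22 mm; origin under its centre.

How it is judged (in metres and radians):
On the way:
1. the fingers roll the wheel (contact force between the fingers and guide_wheel above 0.3 N), for 0.1 s.
At the end, for the whole second after the job is handed in: The middle of the pointer's tip stands within the width of the red mark (2.5 mm either side of its middle), and the guide is at rest (x of pointer_tip in the frame of flag_mark between -0.0025 and 0.0025 m and linear speed of web_guide below 0.002 m/s); the robot touches nothing.
It fails at once if the web guide is pushed directly instead of through its wheel (contact force between web_guide and anything else above 1 N).
It fails at once if the size flag is pushed (contact force between size_flag and anything else above 1 N).
It fails at once if the wheel is pressed much harder than a light fingertip (over 40 N) (contact force between guide_wheel and anything else above 40 N).
It fails at once if something else on the counter is shifted by more than 15 mm or lifted (distance of any of spare_core, label_roll, cracker_coil, tube_a, tube_b, card_stack, box_cutter, calculator from where it was at the start of the episode above 0.015 m).
It fails at once if one of the standing tubes is tipped (angle between any of tube_a, tube_b's own z axis and vertical above 0.3 rad).
It also fails if it takes over 48 s, if anything falls off the work surface, if the arm or the gripper's body presses on something with over 40 N, if the wrist force passes 120 N, or if a joint passes its speed limit or range.

## Working session

There is one attempt and no reset: what is moved stays moved. The work goes in short steps, Python scripts to look and compute and a shell command to move; the robot and the scene stay as the last step left them, time stands still between calls to the robot, and variables do not carry over. Pictures are saved under pics/ and viewed, at most 10 in all, crops included, and the job is handed in when it is done.

```bash
mkdir -p pics; ls
python3 - <<'E'
from plant import *
import cv2,numpy as np
for n in("scene","top"):
    c=read_camera(n); np.savez(f"{n}0.npz",**c); cv2.imwrite(f"pics/{n}0.png",c["image"][:,:,::-1]); print(n,c["mtx"],c["T"].round(3), [k for k in c])
print(sense())
E
```

```text
pics
scene [[410.50998664   0.         330.72596323]
 [  0.         410.50998664 202.04401221]
 [  0.           0.           1.        ]] [[ 0.451 -0.549  0.704  1.247]
 [ 0.892  0.258 -0.371 -0.359]
 [ 0.022  0.795  0.606  0.735]
 [ 0.     0.     0.     1.   ]] ['image', 'z_map', 'mtx', 'T']
top [[429.11172614   0.         320.30649173]
 [  0.         429.11172614 210.06611637]
 [  0.           0.           1.        ]] [[ 2.000e-02  9.970e-01 -7.400e-02  3.810e-01]
 [-1.000e+00  2.000e-02 -0.000e+00  6.400e-02]
 [ 1.000e-03  7.400e-02  9.970e-01  1.224e+00]
 [ 0.000e+00  0.000e+00  0.000e+00  1.000e+00]] ['image', 'z_map', 'mtx', 'T']
{'time_s': 0.1, 'qpos': array([ 88.07324948,  28.74912571, -24.45364545,  88.88493642,
        12.65032321,  65.21934118, -12.04958628]), 'joint_velocities': array([-0.0398605 , -0.1340467 ,  0.02018783, -0.19419551,  0.06685061,
       -0.02028987,  0.02282918]), 'joint_efforts': array([-1.20425972e-02, -5.70809805e+01, -5.83950922e+00, -2.81744671e+01,
        1.03318106e-02,  5.51522811e-03, -1.89281695e-05]), 'eef_pos': array([ 0.18989669, -0.62099571,  0.2303585 ]), 'eef_rot': array([-1.79899702e+02, -4.08653923e-03,  1.70085679e+01]), 'wrist_force': array([ 0.37285089, -0.4236881 , -0.68923643]), 'torque': array([-0.04150801,  0.0088449 , -0.01385404]), 'grip_force': 0.0, 'gripper_width': 0.08507448135100171}
```

View pics/scene0.png

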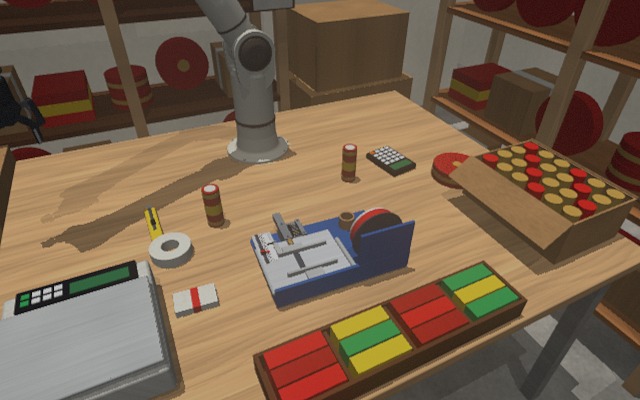

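View pics/top0.png

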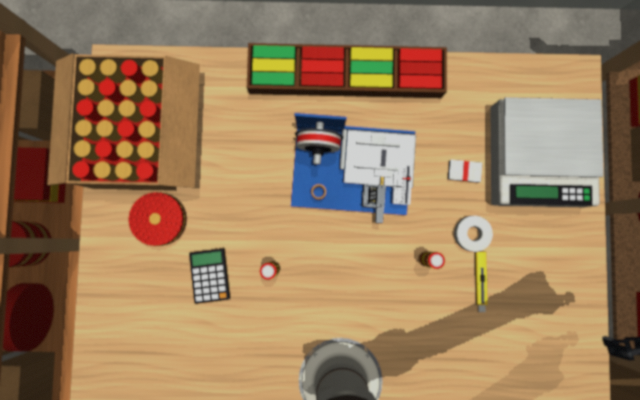

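The dispenser is at about (355,165) in the top view, with its x pointing up the image (world +x). The wheel housing is near (372,195), the pointer and flag near (405,185). I'll take enlarged crops next.

Run:
```python
import cv2,numpy as np
t=np.load("top0.npz")["image"][:,:,::-1]; s=np.load("scene0.npz")["image"][:,:,::-1]
a=cv2.resize(t[105:225,285:425],None,fx=5,fy=5,interpolation=cv2.INTER_CUBIC)
b=cv2.resize(s[200:280,245:345],None,fx=7,fy=7,interpolation=cv2.INTER_CUBIC)
cv2.imwrite("pics/ta.png",a);cv2.imwrite("pics/sb.png",b)
```

```text
(no output)
```

View pics/ta.png

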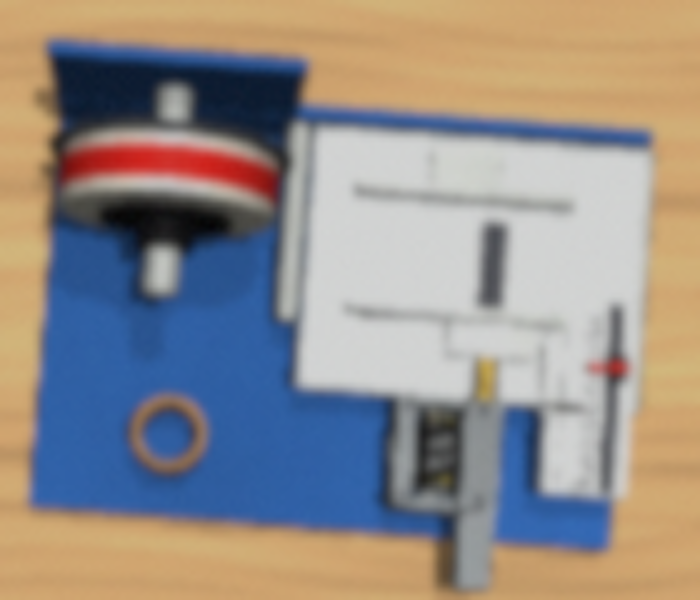

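View pics/sb.png

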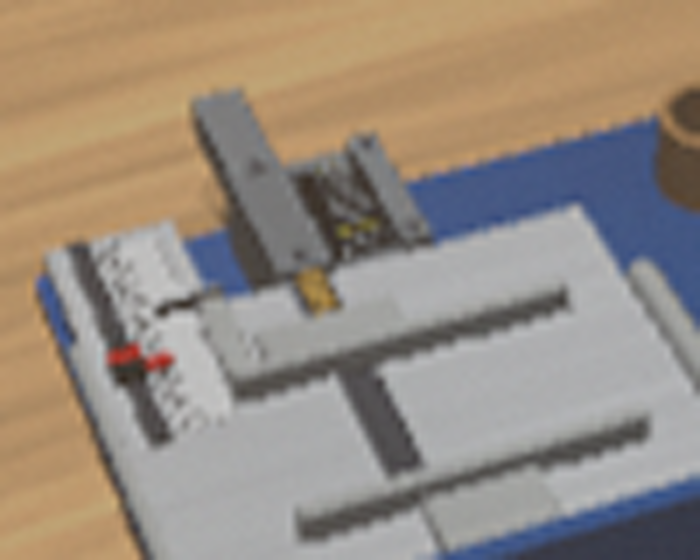

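The top crop shows the wheel at (440,455), the pointer tip near (560,407) and the red tongue's front near (588,368). In the scene crop the wheel is at (355,195), the pointer at (160,310) and the red tongue at (165,360).

```bash
cat > h.py <<'E'
import numpy as np
def ray(c,u,v):
    T=c["T"];K=c["mtx"]; d=np.array([(u-K[0,2])/K[0,0],-(v-K[1,2])/K[1,1],-1.]); return T[:3,3],T[:3,:3]@d
def onz(c,u,v,z):
    o,d=ray(c,u,v); return o+d*(z-o[2])/d[2]
def proj(c,p):
    q=c["T"][:3,:3].T@(np.asarray(p)-c["T"][:3,3]); K=c["mtx"]; return K[0,2]+K[0,0]*q[0]/-q[2],K[1,2]+K[1,1]*-q[1]/-q[2]
def crop(c,x,y,u0,v0,f,z): return onz(c,u0+(x+.5)/f-.5,v0+(y+.5)/f-.5,z)
E
python3 - <<'E'
from h import *
np.set_printoptions(precision=4,suppress=True)
t=np.load("top0.npz");s=np.load("scene0.npz")
T=lambda x,y,z:crop(t,x,y,285,105,5,z); S=lambda x,y,z:crop(s,x,y,245,200,7,z)
for n,a,b,z in(("basebot",(33,508),(605,548),.01),("bedtop",(300,120),(650,143),.05)):
    d=T(*a,z)-T(*b,z); print(n,np.degrees(np.arctan2(-d[0],d[1])),np.linalg.norm(d),T(*a,z),T(*b,z))
for n,a,b,z in(("wheel",(440,455),(355,195),.062),("ptr",(560,407),(160,311),.054),("mark",(588,368),(170,361),.0535)):
    print(n,T(*a,z),S(*b,z))
E
```

```text
basebot -2.839429944558491 0.3251491001555422 [0.4804 0.147  0.01  ] [ 0.4643 -0.1778  0.01  ]
bedtop -2.6360549791145864 0.19498925666156594 [0.6967 0.0012 0.05  ] [ 0.6877 -0.1935  0.05  ]
wheel [ 0.5096 -0.0773  0.062 ] [ 0.5213 -0.0743  0.062 ]
ptr [ 0.5383 -0.1439  0.054 ] [ 0.5401 -0.1549  0.054 ]
mark [ 0.5603 -0.1592  0.0535] [ 0.5642 -0.1601  0.0535]
```

```bash
python3 -m handwheel '[[0,[2.5,-2.4,0],[0,0,0]],[0,[2.5,-2.4,0],[0,0,0]],[0,[2.5,-2.4,0],[0,0,0]],[0,[2.5,-2.4,0],[0,0,0]],[0,[2.5,-2.4,0],[0,0,0]],[0,[2.5,-2.4,0],[0,0,0]],[0,[2.5,-2.4,0],[0,0,0]],[0,[2.5,-2.4,0],[0,0,0]],[0,[2.5,-2.4,0],[0,0,0]],[0,[2.5,-2.4,0],[0,0,0]]]' 20
python3 -m handwheel '[[0,[2.5,-2.4,0],[0,0,0]],[0,[2.5,-2.4,0],[0,0,0]],[0,[2.5,-2.4,0],[0,0,0]],[0,[2.5,-2.4,0],[0,0,0]],[0,[2.5,-2.4,0],[0,0,0]],[0,[2.0,-2.4,0],[0,0,0]],[0,[0,0,0],[0,0,6.6]],[0,[0,0,0],[0,0,6.6]],[0,[0,0,0],[0,0,6.6]],[0,[0,0,0],[0,0,0]]]'
python3 - <<'E'
from plant import *
import cv2,numpy as np
from h import *
c=read_camera("wrist"); np.savez("w1.npz",**c); cv2.imwrite("pics/w1.png",c["image"][:,:,::-1]); print(c["T"].round(3)); s=sense();print(s["eef_pos"],s["eef_rot"],s["time_s"],s["qpos"])
E
```

```text
time_s: 1.1
eef_pos: [0.3593, -0.3175, 0.2311]
eef_rot: [-180.0, 0.0, 17.0]
wrist_force: [1.5, -0.8, -0.1]
gripper_width: -0.0003
grip_force: 0.0
time_s: 2.1
eef_pos: [0.4553, -0.1386, 0.2311]
eef_rot: [-180.0, 0.0, -2.8]
wrist_force: [-0.1, 0.2, -0.3]
gripper_width: 0.0002
grip_force: 0.0
[[-0.049  0.954  0.295  0.529]
 [-0.999 -0.046 -0.015 -0.142]
 [-0.001 -0.295  0.955  0.373]
 [ 0.     0.     0.     1.   ]]
[ 0.4552883  -0.13869491  0.23108161] [-1.79997092e+02  2.94759802e-02 -2.64276652e+00] 2.15 [ 48.86884245  12.2808456  -39.44770673 112.69933325   9.15896132
  58.11912638 -87.44365365]
```

View pics/w1.png

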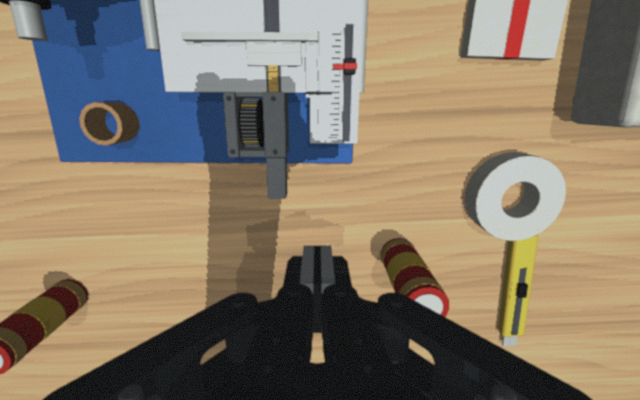

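The wrist view is clear: wheel at (251,121), pointer tip near (331,94), red tongue front near (333,67), and the tubes are clear of the path. I'll measure them here.

Run:
```python
from h import *; import cv2
np.set_printoptions(precision=4,suppress=True)
c=np.load("w1.npz"); im=c["image"]
print("wheel",onz(c,251,121,.062)); y=np.radians(-2.8); R=np.array([[np.cos(y),-np.sin(y)],[np.sin(y),np.cos(y)]])
r=im.astype(int); m=(r[...,0]>130)&(r[...,1]<90)&(r[...,2]<90); m[:, :300]=0;m[:,380:]=0;m[120:]=0
v,u=np.nonzero(m); print("red",u.min(),u.max(),v.min(),v.max(),u.mean(),v.mean()); vc=v[u<342].mean()
f=onz(c,u.min()-.3,vc,.0535)
print("mark",f)
w=im[84:104,304:340].mean(2).astype(int); print(w)
p=onz(c,331,94,.054); print("ptr",p, "gap", R.T@(f-p)[:2], R.T@(onz(c,251,121,.062)-p)[:2])
a=cv2.resize(im[30:160,215:375,::-1],None,fx=4.5,fy=4.5,interpolation=cv2.INTER_CUBIC);cv2.imwrite("pics/w1c.png",a)
```

```text
wheel [ 0.5161 -0.0785  0.062 ]
red 334 355 63 68 345.5486725663717 65.84070796460178
mark [ 0.5607 -0.1583  0.0535]
[[200 193 195 201 202 203 205 201 203 201 203 203 203 200 194 196 201 200
  203 204 203 202 202 203 203 204 202 204 204 205 204 203 204 203 203 204]
 [201 191 192 200 202 202 203 203 201 203 203 205 204 199 197 195 202 204
  201 204 200 202 202 204 202 202 205 200 205 202 197 193 194 192 193 197]
 [199 191 194 201 202 203 203 202 203 201 201 205 202 200 194 198 202 204
  204 201 202 203 202 204 204 204 204 202 203 201 183 165 162 161 162 175]
 [200 189 192 200 204 204 203 204 203 202 204 204 204 201 195 195 199 202
  203 202 205 203 203 203 203 204 203 203 202 204 188 180 176 175 176 185]
 [199 189 189 202 202 204 203 203 202 203 203 204 204 203 197 197 201 203
  206 204 204 201 203 203 201 204 203 203 204 202 200 196 199 199 200 200]
 [200 198 198 202 203 202 206 204 203 204 204 206 198 195 193 194 200 202
  206 204 205 205 205 201 206 202 205 202 203 205 202 204 205 203 204 205]
 [205 199 195 195 196 193 195 193 195 196 194 192 179 167 163 170 185 196
  198 199 196 1
[... 1367 characters left out ...]
 202 200 193 187 186 185 189 196]
 [ 94  95  97  75  63 100 164 198 205 202 204 204 204 206 202 201 203 203
  201 204 203 202 204 205 202 203 205 203 205 205 202 203 203 201 200 204]
 [ 93  97  94  74  65 105 166 197 204 203 204 204 203 203 203 206 202 203
  201 202 202 203 204 204 203 203 202 202 202 200 200 199 198 196 194 196]
 [ 95  97  91  75  62 104 167 198 204 205 204 202 202 203 202 203 201 202
  202 201 203 203 205 203 203 202 198 188 177 177 175 170 167 163 165 185]
 [ 98  90  89  73  62 102 164 198 204 202 201 204 201 204 204 204 203 202
  202 203 205 200 203 203 203 203 192 170 156 152 153 150 146 142 145 176]]
ptr [ 0.5367 -0.1549  0.054 ] gap [ 0.0241 -0.0022] [-0.0243  0.0754]
```

View pics/w1c.png

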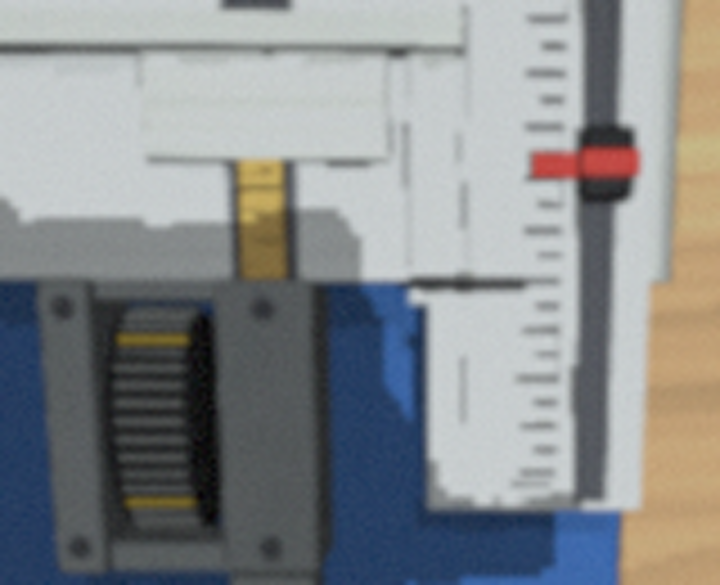

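Pointer at v≈92.6 and mark at v≈65.8 leave a gap of about 23 mm, so about 69 mm of rim travel. The wheel top is at about (0.515, -0.0765). I'll move above it now.

```bash
python3 -m handwheel '[[0,[0.9,-1.28,0],[0,0,0]],[0,[0.9,-1.28,0],[0,0,0]],[0,[0.9,-1.28,0],[0,0,0]],[0,[0.9,-1.28,0],[0,0,0]],[0,[0.9,-1.28,0],[0,0,0]],[0,[0,0,3.5],[0,0,0]],[0,[0,0,3.5],[0,0,0]],[0,[0,0,3.5],[0,0,0]],[0,[0,0,3.5],[0,0,0]],[0,[0,0,1],[0,0,0]]]'
python3 -m handwheel '[[0,[0,0,0.3],[0,0,0]],[0,[0,0,0.2],[0,0,0]],[0,[0,0,0.1],[0,0,0]],[0,[0,0,0.05],[0,0,0]],[0,[0,0,0],[0,0,0]],[0,[0,0,0],[0,0,0]],[0,[0,0,0],[0,0,0]],[0,[0,0,0],[0,0,0]],[0,[0,0,0],[0,0,0]],[0,[0,0,0],[0,0,0]]]'
python3 - <<'E'
from plant import *
import cv2
c=read_camera("wrist");cv2.imwrite("pics/w2.png",c["image"][:,:,::-1]); s=sense();print(s["eef_pos"],s["wrist_force"])
E
```

```text
time_s: 3.15
eef_pos: [0.5007, -0.0769, 0.078]
eef_rot: [-179.9, 0.4, -2.6]
wrist_force: [-0.3, 0.2, -1.1]
gripper_width: 0.0001
grip_force: 0.0
time_s: 4.15
eef_pos: [0.5036, -0.0771, 0.0748]
eef_rot: [-180.0, 0.0, -2.8]
wrist_force: [0.3, -0.2, 0.2]
gripper_width: -0.0001
grip_force: 0.0
[ 0.50356517 -0.07707619  0.07478675] [-0.67163229  0.71965991 -0.0504506 ]
```

View pics/w2.png

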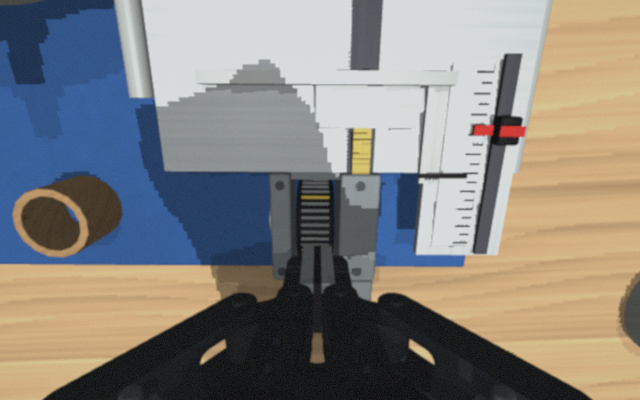

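The shut fingertips, at (317,250), are in line with the wheel at (315,215). The pointer is at about (466,176) and the mark at (475,130). Next I lower to light contact.

```bash
python3 -m handwheel '[[0,[0,0,0.3],[0,0,0]],[0,[0,0,0.3],[0,0,0]],[0,[0,0,0.2],[0,0,0]],[0,[0,0,0.15],[0,0,0]],[0,[0,0,0.1],[0,0,0]],[0,[0,0,0.05],[0,0,0]],[0,[0,0,0.05],[0,0,0]],[0,[0.1,0,0],[0,0,0]],[0,[0.1,0,0],[0,0,0]],[0,[0,0,0],[0,0,0]]]'
```

```text
time_s: 5.2
eef_pos: [0.5063, -0.0772, 0.064]
eef_rot: [180.0, -0.1, -2.8]
wrist_force: [-0.1, -1.2, 4.6]
gripper_width: 0.0001
grip_force: 2.6
```

Contact is about 4.6 N. Now the first stroke, then lift.

```bash
python3 -m handwheel '[[0,[0.2,0,0],[0,0,0]],[0,[0.2,0,0],[0,0,0]],[0,[0.25,0,0],[0,0,0]],[0,[0.25,0,0],[0,0,0]],[0,[0.25,0,0],[0,0,0]],[0,[0.25,0,0],[0,0,0]],[0,[0.25,0,0],[0,0,0]],[0,[0.2,0,0],[0,0,0]],[0,[0.1,0,0],[0,0,0]],[0,[0,0,0],[0,0,0]]]'
cat > look.py <<'E'
from plant import *
import sys,cv2,numpy as np
from h import *
s=sense()
c=read_camera("wrist"); np.savez("w.npz",**c); im=c["image"].astype(int)
if len(sys.argv)>1: cv2.imwrite(sys.argv[1],c["image"][:,:,::-1])
y=np.radians(-2.8); ex=np.array([np.cos(y),np.sin(y)]); ey=np.array([-np.sin(y),np.cos(y)])
# mark: red pixels near the expected spot
u0,v0=map(int,proj(c,[.5607,-.160,.0535])); 
m=(im[...,0]>120)&(im[...,1]<90)&(im[...,2]<90); w=np.zeros_like(m); w[max(v0-40,0):v0+40,max(u0-40,0):u0+40]=1; v,u=np.nonzero(m&w)
k=u<u.min()+6; F=onz(c,u.min()-.3,v[k].mean(),.0535)[:2]
# pointer: darkest spot along the line 6 mm behind its tip, three samples
g=c["image"].mean(2).astype(np.float32); X=np.arange(-.035,.012,.0002)
prof=np.zeros(len(X))
for d in(.004,.006,.008,.010):
    P=[proj(c,[*(F+ex*x+ey*d),.054]) for x in X]
    A=np.array(P,np.float32); prof+=cv2.remap(g,A[:,:1],A[:,1:],cv2.INTER_LINEAR)[:,0]/4
i=prof.argmin(); b=np.abs(X-X[i])<.003; wt=np.clip(np.median(prof)-20-prof,0,None)*b
print("mark",F.round(4),"ptr-mark mm",(1000*(wt*X).sum()/wt.sum()).round(2),"dark",prof[i].round(),np.median(prof).round(),"eef",s["eef_pos"].round(4),"F",s["wrist_force"].round(1),"t",s["time_s"])
E
python3 look.py
```

```text
time_s: 6.2
eef_pos: [0.5257, -0.0782, 0.0636]
eef_rot: [180.0, -0.1, -2.8]
wrist_force: [0.4, -0.6, 4.6]
gripper_width: 0.0
grip_force: 2.3
mark [ 0.5615 -0.1572] ptr-mark mm -15.61 dark 33.0 211.0 eef [ 0.5257 -0.0782  0.0636] F [ 0.4 -0.6  4.6] t 6.2
```

The gap went from about 23 mm to 15.6 mm over 21.5 mm of rim, as expected. I'll push a little further, then lift and go back. The axes are checked: the fingertip is still in contact.

```bash
python3 -m handwheel '[[0,[0.15,0,0],[0,0,0]],[0,[0.15,0,0],[0,0,0]],[0,[0.1,0,0],[0,0,0]],[0,[0,0,-0.5],[0,0,0]],[0,[0,0,-0.5],[0,0,0]],[0,[-0.7,0,0],[0,0,0]],[0,[-0.9,0,0],[0,0,0]],[0,[-0.8,0,0],[0,0,0]],[0,[-0.2,0,0],[0,0,0]],[0,[0,0,0],[0,0,0]]]'
python3 look.py
python3 -m handwheel '[[0,[0,0,0.5],[0,0,0]],[0,[0,0,0.3],[0,0,0]],[0,[0,0,0.1],[0,0,0]],[0,[0,0,0.1],[0,0,0]],[0,[0.1,0,0],[0,0,0]],[0,[0.2,0,0],[0,0,0]],[0,[0.25,0,0],[0,0,0]],[0,[0.25,0,0],[0,0,0]],[0,[0.25,0,0],[0,0,0]],[0,[0.25,0,0],[0,0,0]]]'
python3 look.py
```

```text
time_s: 7.25
eef_pos: [0.5024, -0.0772, 0.0733]
eef_rot: [180.0, 0.0, -2.8]
wrist_force: [0.1, -0.6, 0.4]
gripper_width: 0.0001
grip_force: 0.0
mark [ 0.5612 -0.157 ] ptr-mark mm -14.25 dark 44.0 218.0 eef [ 0.5024 -0.0772  0.0733] F [ 0.1 -0.6  0.4] t 7.25
time_s: 8.3
eef_pos: [0.5169, -0.0778, 0.064]
eef_rot: [180.0, -0.1, -2.8]
wrist_force: [-1.1, -0.1, 5.5]
gripper_width: 0.0001
grip_force: 3.2
mark [ 0.5616 -0.1566] ptr-mark mm -9.9 dark 40.0 214.0 eef [ 0.5169 -0.0778  0.064 ] F [-1.1 -0.1  5.5] t 8.3
```

```bash
python3 -m handwheel '[[0,[0.3,0,0],[0,0,0]],[0,[0.3,0,0],[0,0,0]],[0,[0.3,0,0],[0,0,0]],[0,[0.3,0,0],[0,0,0]],[0,[0,0,-0.5],[0,0,0]],[0,[0,0,-0.5],[0,0,0]],[0,[-0.8,0,0],[0,0,0]],[0,[-0.9,0,0],[0,0,0]],[0,[-0.9,0,0],[0,0,0]],[0,[0,0,0],[0,0,0]]]'
python3 look.py
python3 -m handwheel '[[0,[0,0,0.5],[0,0,0]],[0,[0,0,0.3],[0,0,0]],[0,[0,0,0.1],[0,0,0]],[0,[0,0,0.1],[0,0,0]],[0,[0.1,0,0],[0,0,0]],[0,[0.2,0,0],[0,0,0]],[0,[0.25,0,0],[0,0,0]],[0,[0.25,0,0],[0,0,0]],[0,[0.2,0,0],[0,0,0]],[0,[0,0,0],[0,0,0]]]'
python3 look.py
```

```text
time_s: 9.35
eef_pos: [0.4997, -0.0772, 0.0729]
eef_rot: [180.0, 0.1, -2.8]
wrist_force: [-0.7, 0.4, -0.3]
gripper_width: -0.0001
grip_force: 0.0
mark [ 0.5614 -0.1569] ptr-mark mm -6.51 dark 44.0 219.0 eef [ 0.4997 -0.0772  0.0729] F [-0.7  0.4 -0.3] t 9.35
time_s: 10.4
eef_pos: [0.5134, -0.0776, 0.064]
eef_rot: [180.0, -0.1, -2.8]
wrist_force: [1.1, -0.9, 5.5]
gripper_width: 0.0
grip_force: 2.6
mark [ 0.5614 -0.157 ] ptr-mark mm -2.64 dark 42.0 215.0 eef [ 0.5134 -0.0776  0.064 ] F [ 1.1 -0.9  5.5] t 10.4
```

```bash
python3 -m handwheel '[[0,[0.2,0,0],[0,0,0]],[0,[0.2,0,0],[0,0,0]],[0,[0.2,0,0],[0,0,0]],[0,[0.15,0,0],[0,0,0]],[0,[0,0,0],[0,0,0]],[0,[0,0,0],[0,0,0]],[0,[0,0,-0.5],[0,0,0]],[0,[0,0,-1],[0,0,0]],[0,[0,0,-1],[0,0,0]],[0,[0,0,0],[0,0,0]]]'
python3 look.py
python3 -m handwheel '[[0,[0,0,-2],[0,0,0]],[0,[0,0,-2],[0,0,0]],[0,[0,0,-2],[0,0,0]],[0,[0,0,-2],[0,0,0]],[0,[-0.5,1.2,-1],[0,0,0]],[0,[-0.5,1.2,0],[0,0,0]],[0,[-0.5,1.2,0],[0,0,0]],[0,[-0.5,1.2,0],[0,0,0]],[0,[-0.5,1.2,0],[0,0,0]],[0,[0,0,0],[0,0,0]]]'
python3 look.py
python3 - <<'E'
from h import *; import cv2
c=np.load("w.npz"); u,v=map(int,proj(c,[.5607,-.155,.0535])); print(u,v)
cv2.imwrite("pics/fin.png",cv2.resize(c["image"][max(v-40,0):v+40,u-50:u+50,::-1],None,fx=7,fy=7,interpolation=cv2.INTER_CUBIC))
E
```

```text
time_s: 11.45
eef_pos: [0.5209, -0.0779, 0.0901]
eef_rot: [180.0, -0.2, -2.8]
wrist_force: [0.8, -0.2, 0.3]
gripper_width: 0.0
grip_force: 0.0
mark [ 0.5617 -0.1568] ptr-mark mm -0.51 dark 43.0 213.0 eef [ 0.5209 -0.0779  0.0901] F [ 0.8 -0.2  0.3] t 11.45
time_s: 12.5
eef_pos: [0.4902, -0.1391, 0.1775]
eef_rot: [180.0, 0.1, -3.0]
wrist_force: [0.1, -0.1, 0.9]
gripper_width: -0.0002
grip_force: 0.0
mark [ 0.5611 -0.1577] ptr-mark mm -0.19 dark 65.0 200.0 eef [ 0.4902 -0.1391  0.1775] F [ 0.1 -0.1  0.9] t 12.5
333 106
```

View pics/fin.png

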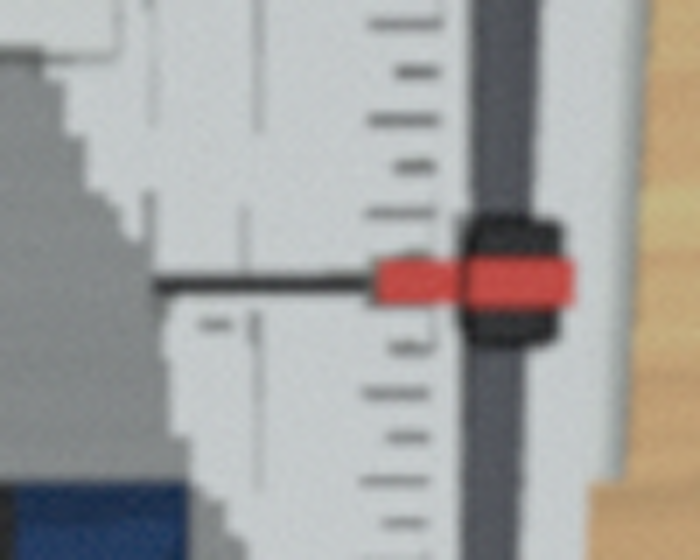

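The black pointer, ending at about (372,283), stands at the middle of the red tongue at about (376,282). The hand is clear, so I'm handing in.

```bash
python3 -c "
from plant import *
print(hand_in())"
```

```text
the job is handed in; nothing more can be done
None
```

The job is handed in: I closed the web guide by rolling the wheel in three strokes, and its pointer measured about 0.2 mm from the middle of the red mark (2.5 mm allowed), with the hand lifted clear; the verdict was not shown.

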